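# Present a sample plate from the drawer, label up

### The arm

A 6-joint arm with a two-finger parallel gripper is mounted at the origin on a cart in front of the work surface, level with it; the furniture and walls round the work are solid. World frame = base frame: x ahead of the robot, y to its left, z up, the work surface at z = 0. Lengths are in mm, angles in rad, forces in N, time in s.
With the tool pointing down it reaches from about 350 to 775 mm from the base axis. Payload 7.3 kg.
Tool frame: the origin (TCP) lies between the finger pads; the fingertips stand bot.tip_extent ahead of it and the grasp point (between the pads) lies 6 mm ahead of it (bot.tip_extent is the distance from the TCP to the fingertips, in mm); x points along the fingers, y is the direction in which the jaws open and shut, and the axes are right-handed (so a half turn about x gives the same grasp; the last joint's range is limited). The gripper opens to 92 mm and grips with 3 to 60 N. Pads are 19 mm wide; open, the fingers measure 130 mm over their backs; the gripper's body (75 mm by 190 mm) begins 47 mm behind the grasp point.
Start: joints at [1.051, 0.342, 1.524, -0, 1.275, -0.146], TCP at [191.693, 488.77, 251.741] pointing down, gripper open.
Joint ranges: [-2.53, 2.53], [-0.77, 2.02], [0.04, 2.7], [-1, 4.14], [0.28, 2.66], [-3.11, 3.11]. Speed limits (rad/s): [2.57, 2.57, 3.14, 3.14, 3.14, 3.14].

### API

Orientations are given as [roll, pitch, yaw] about the fixed x, y, z axes, in that order (R = Rz(yaw) Ry(pitch) Rx(roll)).
In Python, from plant import bot, capture, workorder gives the robot as it stands. The module is installed in compiled form; this text tells all that it offers.
- The arm moves only by the shell command python3 -m crank 'ROWS'. ROWS is JSON, a list of rows, each an object with "linear": the shift along the tool's x, y, z in cm, a list of three; "delta_rot": the turn, a rotation vector about the tool's x, y, z in degrees, a list of three; "fingers": the opening, from 0 (shut) to 1 (fully open). In form: [{"linear": [x, y, z], "delta_rot": [wx, wy, wz], "fingers": fingers}, ...]. A call has exactly 5 rows; each row shifts and turns the commanded pose from where the row before left it, along the tool's axes as they then stand; what a row does not reach is not made up. A row lasts 1/10 s, in which the tool goes at most 50 mm and 8.59 degrees, less where a joint would pass 70% of its speed; a pose out of reach is approached as far as the arm can. A call with a gripper value outside its range is refused whole. The fingers move at their own pace and stop on an object; the grip force is fixed at half the most. Time passes only in rows, so rows that do not move let the fingers close, or fill a call up. It gives the time, the measured TCP pose, the force and the opening at its end, in the units of the state.
- bot.get_obs(): the state, without advancing time (a new reading comes with each control period).
- capture(name): name is "scene" or "top"; returns a dict with "image" (384x512x3 uint8, blue, green, red), "mtx" (3x3 intrinsics, pixels), "pose" (4x4, takes a point from camera to world coordinates). Camera axes: x right, y down, z forward; pixel columns grow to the right and rows downward; lengths in mm; the calibration is good to about 2 mm. A picture is of the moment at which its call begins. There is no depth.
- workorder.close_job(): hands the job in, once; it reports no verdict.
The state is a dict: "time": time; "joint_positions": joint angles; "dq": joint speeds; "tau": joint torques, N m; "tool_pos": TCP position; "tcp_rot": TCP orientation; "contact_force": force on the tool from outside, world axes, zero at the start; "moment": the same for the moment, N m; "grip_width": finger opening in mm.
Only numpy, scipy, OpenCV 4.12 (cv2) and the standard library are available. Lean on these libraries where they do the work, as an engineer would, in place of code of your own. Each camera call takes 0.05 s, during which the arm holds its last target. There are 200 camera calls.

### The job

Pull open the drawer of the low grey cabinet by its handle and take out the sample plate that stands in the left-hand slot as seen from the robot, with the fingers only on its clear end: the frosted end, which must never be touched by the fingers, is the one with the small corner notch. Finish while still holding that plate still in the air, at least 20 cm above the table, with its long edges level and its label face tilted upward by 45 degrees or more from upright, as if for reading; leave the other plate standing in its slot and do not disturb the mug, the sanding block or the glitter jar.

Things in the scene. Friction and masses are not known exactly. Their poses are not given: they have to be found in the camera images.
- sample_cabinet: low grey one-drawer cabinet fixed on the table, 200 deep (x) x 240 wide (y) x 96 high (z) mm; origin at the centre of its underside; its front with the drawer faces its -x, its z is up. It may stand turned by up to 0.15 rad.
- sample_cabinet_drawer0 (a joint): the drawer: 0 shut (as at the start), grows to 0.134 m as it is pulled out along the cabinet's -x; a few newtons move it and it stays where it is left. From 0.125 m on both plates stand wholly in front of the cabinet's top. Front panel top edge 84 mm above the table, side walls' 74 mm; inside 198 mm wide.
- sample_cabinet_drawer0_handle (a point): middle of the drawer's steel bar handle: a level round bar, 11 mm thick and 120 mm long along the cabinet's y, its centre line 35 mm in front of the drawer front and 58 mm above the table. It moves with the drawer.
- rack (a point): middle of the wooden slot rack in the drawer, on the drawer floor 22 mm above the table; moves with the drawer; axes as the cabinet's (x to the rear, y to the left, z up). Two slots run along x at y = +40 mm (left) and -40 mm (right), 8 mm wide, between rails 6 mm thick and 16 mm high, with end stops 112 mm apart.
- plate_a: sample plate, 110 long x 6 thick x 50 high mm, about 70 g, standing on its long edge in one of the two slots (which one varies). Origin at the middle of its lower long edge; x along its length towards the clear end, y out of the label face, z up as it stands. The clear, transparent part spans x = -15 to +55 mm, the white frosted end x = -55 to -15 mm.
- plate_b: second sample plate of the same make, size and axes as plate_a, in the other slot, turned the other way round (its frosted end to the opposite end of the rack).
- plate_a_frosted: the white frosted end of plate_a, rigidly part of it, same origin and axes. A notch 10 mm long, 12 mm high is cut from its upper outer corner; a buff label with dark strokes is on its +y face only: seen from the label side, notch up, the notch is at the right.
- plate_b_frosted: the white frosted end of plate_b, rigidly part of it; origin and axes are those of plate_b.
- mug: blue mug, 82 mm wide, 117 mm over its handle, 91 mm high, standing to the left of the cabinet; bystander; origin at the middle of its underside
- sanding_block: wooden sanding block, 40 x 85 x 31 mm, lying near the table's left edge; bystander; origin at the middle of its underside
- glitter_jar_4: small glitter jar with a white lid, 41 mm wide and 55 mm high, standing to the right of the cabinet; bystander; origin at the middle of its underside
- cap_press: green hand press fixed at the back right of the work, about 0.35 m high with its lever; an obstacle to keep clear of; origin at the middle of its base

How it is judged:
By the outcome, as a careful person would: the job done as asked, in the order asked, and still so for the second after the job is handed in, while the arm keeps its last pose, push and grip.
It also fails if it takes over 45 s, if anything falls off the work surface, if the arm or the gripper's body presses on something with over 40 N, if the wrist force passes 120 N, or if a joint passes its speed limit or range.

## Working session

There is one attempt and no reset: what is moved stays moved. The work goes in short steps, Python scripts to look and compute and a shell command to move; the robot and the scene stay as the last step left them, time stands still between calls to the robot, and variables do not carry over. Pictures are saved under pics/ and viewed, on a budget of 10 in all, crops included, one or two more only if the job needs it, and the job is handed in when it is done.

```bash
mkdir -p pics; cat > h.py <<'E'
import numpy as np, cv2
from scipy.spatial.transform import Rotation as R
from plant import bot, capture, workorder
def snap(cam, fn=None, crop=None, scale=1):
    c=capture(cam); im=c["image"]
    np.savez(f"{cam}.npz",image=im,mtx=c["mtx"],pose=c["pose"])
    if fn:
        if crop: im=im[crop[1]:crop[3],crop[0]:crop[2]]
        cv2.imwrite("pics/"+fn,cv2.resize(im,None,fx=scale,fy=scale,interpolation=cv2.INTER_CUBIC))
    return c
def load(cam): return np.load(f"{cam}.npz")
def px2w(c,u,v,z):
    K=c["mtx"];T=np.array(c["pose"]);d=T[:3,:3]@np.linalg.solve(K,[u,v,1]);o=T[:3,3]
    return o+d*(z-o[2])/d[2]
def w2px(c,p):
    T=np.linalg.inv(np.array(c["pose"]));q=c["mtx"]@(T[:3,:3]@np.array(p)+T[:3,3]);return q[:2]/q[2]
def st():
    o=bot.get_obs();print({k:np.round(o[k],3) for k in("time","joint_positions","tool_pos","tcp_rot","contact_force","grip_width")})
    return o
E
python3 - <<'E'
from h import *
a=snap("scene","s0.png",scale=1.5);b=snap("top","t0.png",scale=1.5)
for c in(a,b): print(np.round(c["pose"],2).tolist(),np.round(c["mtx"],1).tolist())
o=st();print(R.from_euler('xyz',o["tcp_rot"]).as_matrix().round(3),bot.tip_extent)
E
```

```text
[[0.89, -0.2, 0.42, 147.69], [-0.46, -0.43, 0.77, -706.34], [0.03, -0.88, -0.48, 567.16], [0.0, 0.0, 0.0, 1.0]] [[397.7, 0.0, 251.6], [0.0, 397.7, 190.7], [0.0, 0.0, 1.0]]
[[0.03, -0.99, 0.14, 460.77], [-1.0, -0.02, 0.02, 53.93], [-0.02, -0.14, -0.99, 1028.34], [0.0, 0.0, 0.0, 1.0]] [[407.9, 0.0, 258.2], [0.0, 407.9, 190.2], [0.0, 0.0, 1.0]]
{'time': np.float64(0.1), 'joint_positions': array([ 1.051,  0.343,  1.525, -0.   ,  1.275, -0.146]), 'tool_pos': array([191.533, 488.463, 251.137]), 'tcp_rot': array([-1.694,  1.569, -2.068]), 'contact_force': array([-0.907,  0.287, -0.284]), 'grip_width': np.float64(91.81)}
[[-0.001  0.365  0.931]
 [-0.001  0.931 -0.365]
 [-1.    -0.001 -0.   ]] 25.0
```

View pics/s0.png

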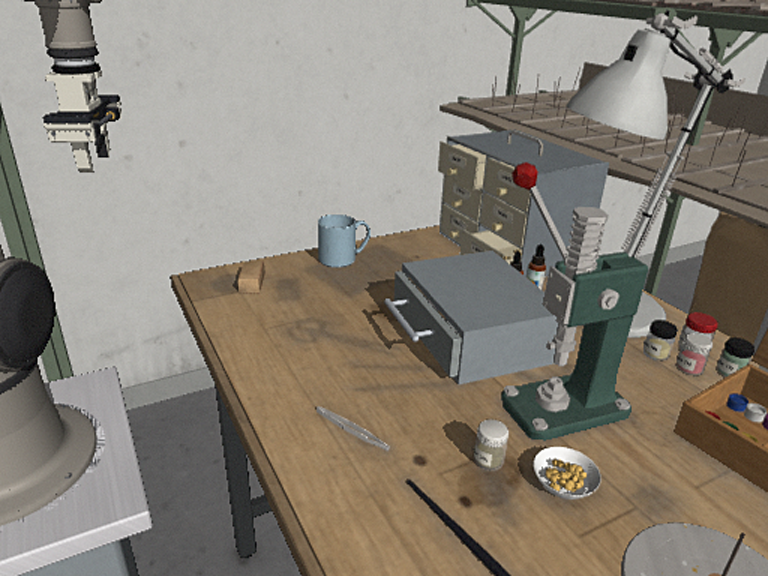

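View pics/t0.png

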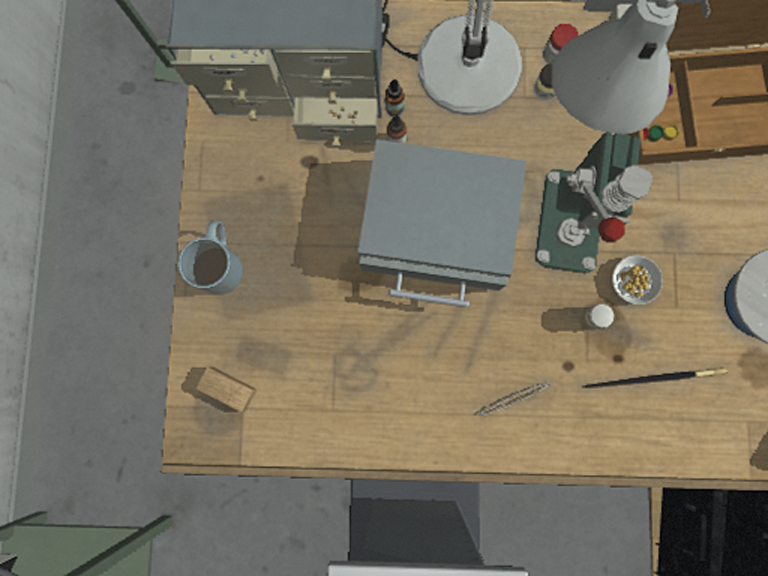

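The cabinet is in the middle of the top view: its top corners are at (375,142), (525,160), (512,276) and (360,255), and the handle bar ends at (392,293) and (468,303) (all x1.5). The mug is to its left at (210,265), the jar is to its right, and the press is at the back right.

```bash
python3 - <<'E'
from h import *
c=load("top")
for n,u,v,z in[("BL",375,142,96),("BR",525,160,96),("FR",512,276,96),("FL",360,255,96),("hL",391,292,58),("hR",468,302,58),("mug",210,265,91),("jar",600,316,55)]:
    print(n,px2w(c,u/1.5,v/1.5,z).round(1))
s=load("scene")
for n,u,v in[("hL",389,301),("hR",427,335)]: print(n,px2w(s,u/1.5,v/1.5,58).round(1))
im=c["image"][85:215,225:360];cv2.imwrite("pics/t0c.png",cv2.resize(im,None,fx=4.4,fy=4.4,interpolation=cv2.INTER_CUBIC))
E
```

```text
BL [818.7  97.5  96. ]
BR [ 793.7 -140.    96. ]
FR [ 608.1 -119.2   96. ]
FL [635.5 115.6  96. ]
hL [583.7  66.6  58. ]
hR [570.6 -56.3  58. ]
mug [615.3 349.7  91. ]
jar [ 553.6 -265.8   55. ]
hL [587.4  63.5  58. ]
hR [590.4 -55.1  58. ]
```

View pics/t0c.png

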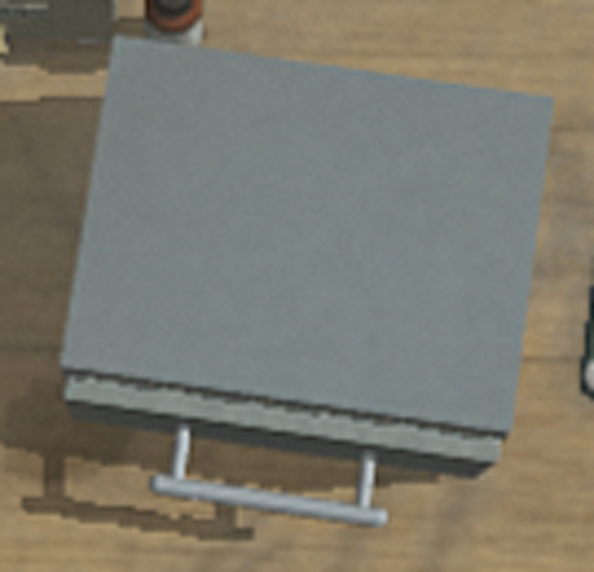

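```bash
cat >> h.py <<'E'
def cp(c,x,y,z): return px2w(c,225+x/4.4,85+y/4.4,z)
E
python3 - <<'E'
from h import *
c=load("top")
P=[cp(c,x,y,96) for x,y in[(113,38),(553,100),(510,433),(62,370)]]
H=[cp(c,x,y,58) for x,y in[(152,484),(386,518)]]
D=[cp(c,x,y,84) for x,y in[(66,398),(500,462)]]
for p in P+H+D: print(p.round(1))
for a,b in((P[1],P[0]),(P[2],P[3]),(H[1],H[0]),(D[1],D[0]),(P[3],P[0]),(P[2],P[1])):
    d=b-a;print(np.linalg.norm(d).round(1),np.arctan2(-d[0],d[1]).round(4),np.arctan2(d[1],d[0]).round(4))
print((H[0]+H[1])/2,(D[0]+D[1])/2)
E
```

```text
[821.3  96.   96. ]
[ 791.1 -141.6   96. ]
[ 609.4 -118.2   96. ]
[637.6 117.7  96. ]
[582.8  69.2  58. ]
[567.3 -58.1  58. ]
[624.8 115.9  84. ]
[ 595.7 -115.1   84. ]
239.4 -0.1262 1.4446
237.6 -0.119 1.4518
128.3 -0.1216 1.4491
232.9 -0.1253 1.4455
184.9 -1.6889 -0.1182
183.2 -1.6988 -0.128
[575.05881961   5.57286658  58.        ] [6.10226474e+02 4.17973025e-01 8.40000000e+01]
```

```bash
python3 -m crank '[{"linear":[0,0,0],"delta_rot":[8.4,0,0],"fingers":0.24},{"linear":[0,0,0],"delta_rot":[8.4,0,0],"fingers":0.24},{"linear":[0,0,0],"delta_rot":[8.4,0,0],"fingers":0.24},{"linear":[0,0,0],"delta_rot":[8.4,0,0],"fingers":0.24},{"linear":[0,0,0],"delta_rot":[8.4,0,0],"fingers":0.24}]'
python3 -m crank '[{"linear":[0,0,0],"delta_rot":[8.4,0,0],"fingers":0.24},{"linear":[0,0,0],"delta_rot":[8.4,0,0],"fingers":0.24},{"linear":[0,0,0],"delta_rot":[8.4,0,0],"fingers":0.24},{"linear":[0,0,0],"delta_rot":[8.4,0,0],"fingers":0.24},{"linear":[0,3,3],"delta_rot":[0,0,0],"fingers":0.24}]'
python3 -m crank '[{"linear":[0,3.4,3.35],"delta_rot":[0,0,0],"fingers":0.24},{"linear":[0,3.4,3.35],"delta_rot":[0,0,0],"fingers":0.24},{"linear":[0,3.4,3.35],"delta_rot":[0,0,0],"fingers":0.24},{"linear":[0,3.4,3.35],"delta_rot":[0,0,0],"fingers":0.24},{"linear":[0,3.4,3.35],"delta_rot":[0,0,0],"fingers":0.24}]'
python3 -m crank '[{"linear":[0,3.4,3.35],"delta_rot":[0,0,0],"fingers":0.24},{"linear":[0,3.4,3.35],"delta_rot":[0,0,0],"fingers":0.24},{"linear":[0,3.4,3.35],"delta_rot":[0,0,0],"fingers":0.24},{"linear":[0,3.4,3.35],"delta_rot":[0,0,0],"fingers":0.24},{"linear":[0,3.4,3.35],"delta_rot":[0,0,0],"fingers":0.24}]'
python3 - <<'E'
from h import *
o=st();M=R.from_euler('xyz',o["tcp_rot"]).as_matrix();print(M.round(3))
print("to go (tool cm)",M.T@(np.array([575.3,5.2,130])-o["tool_pos"])/10)
s=load("scene");print([w2px(s,p).round(1)*1.5 for p in([582.8,66.2,58],[567.8,-55,58])])
E
```

```text
time: 0.6
tool_pos: [191.6, 488.6, 251.3]
tcp_rot: [-0.999, 1.57, -2.112]
contact_force: [-0.7, -0.9, -0.2]
grip_width: 56.5
time: 1.1
tool_pos: [216.3, 457.1, 251.2]
tcp_rot: [-2.3, 1.569, 2.288]
contact_force: [0.9, -0.5, -0.2]
grip_width: 22.8
time: 1.6
tool_pos: [366.7, 266.6, 251.6]
tcp_rot: [-1.263, 1.571, -2.956]
contact_force: [0.8, 0.5, 0.7]
grip_width: 21.9
time: 2.1
tool_pos: [515.1, 79.5, 251.5]
tcp_rot: [-1.944, 1.57, 2.645]
contact_force: [-0.7, 0.9, -0.1]
grip_width: 22.0
{'time': np.float64(2.1), 'joint_positions': array([0.006, 0.336, 1.534, 0.   , 1.272, 0.129]), 'tool_pos': array([515.093,  79.5  , 251.472]), 'tcp_rot': array([-1.944,  1.57 ,  2.645]), 'contact_force': array([-0.675,  0.924, -0.052]), 'grip_width': np.float64(21.974)}
[[-0.     0.992 -0.122]
 [ 0.    -0.122 -0.992]
 [-1.    -0.001 -0.   ]]
to go (tool cm) [12.14234724  6.89121908  6.6393451 ]
[array([385.95, 300.9 ]), array([414.45, 338.4 ])]
```

```bash
python3 -m crank '[{"linear":[2,3.45,3.3],"delta_rot":[0,0,0],"fingers":0.24},{"linear":[2,3.45,3.3],"delta_rot":[0,0,0],"fingers":0.24},{"linear":[4,0,0],"delta_rot":[0,0,0],"fingers":0.24},{"linear":[4,0,0],"delta_rot":[0,0,0],"fingers":0.24},{"linear":[0,0,0],"delta_rot":[0,0,0],"fingers":0.24}]'
python3 - <<'E'
from h import *
o=st()
a=snap("scene");b=snap("top")
A=a["image"][150:260,220:350];B=b["image"][130:240,220:350]
cv2.imwrite("pics/h1.png",cv2.resize(np.vstack([A,B]),None,fx=2.7*1,fy=2.7,interpolation=cv2.INTER_CUBIC))
E
```

```text
time: 2.6
tool_pos: [569.1, 9.8, 127.5]
tcp_rot: [-1.573, 1.559, 3.016]
contact_force: [-0.6, -0.1, -0.8]
grip_width: 22.1
{'time': np.float64(2.6), 'joint_positions': array([-0.117,  0.551,  1.556,  0.   ,  1.047,  0.006]), 'tool_pos': array([569.099,   9.8  , 127.508]), 'tcp_rot': array([-1.573,  1.559,  3.016]), 'contact_force': array([-0.614, -0.114, -0.75 ]), 'grip_width': np.float64(22.066)}
```

View pics/h1.png

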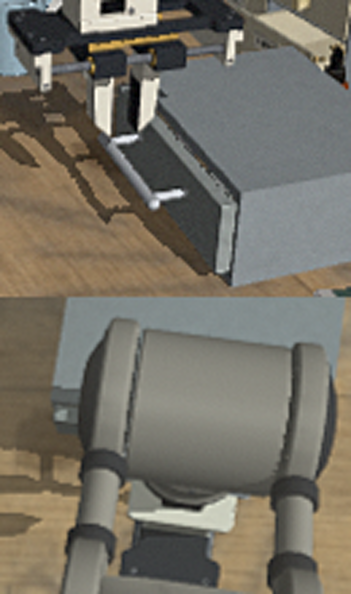

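The gripper hangs over the bar with the fingers on either side of it (scene crop, tips near (130,135)), about 6 mm short in x. I'll correct that and then descend.

```bash
python3 -m crank '[{"linear":[0,0.55,0.4],"delta_rot":[0,0,0],"fingers":0.24},{"linear":[0,0,0],"delta_rot":[0,0,0],"fingers":0.24},{"linear":[1.5,0,0],"delta_rot":[0,0,0],"fingers":0.24},{"linear":[1.5,0,0],"delta_rot":[0,0,0],"fingers":0.24},{"linear":[0,0,0],"delta_rot":[0,0,0],"fingers":0.24}]'
python3 -c "
from h import *
o=st();M=R.from_euler('xyz',o['tcp_rot']).as_matrix();print(M.round(3));print((M.T@(np.array([575.3,5.2,70])-o['tool_pos'])/10).round(2))"
```

```text
time: 3.2
tool_pos: [577.3, 5.4, 102.9]
tcp_rot: [-1.614, 1.57, 2.977]
contact_force: [0.1, 0.6, -0.3]
grip_width: 21.9
{'time': np.float64(3.2), 'joint_positions': array([-1.230e-01,  5.890e-01,  1.565e+00,  0.000e+00,  9.890e-01,
       -1.000e-03]), 'tool_pos': array([577.271,   5.374, 102.891]), 'tcp_rot': array([-1.614,  1.57 ,  2.977]), 'contact_force': array([ 0.066,  0.642, -0.256]), 'grip_width': np.float64(21.885)}
[[-0.001  0.993 -0.122]
 [ 0.    -0.122 -0.993]
 [-1.    -0.001 -0.   ]]
[ 3.29 -0.19  0.04]
```

```bash
python3 -m crank '[{"linear":[1.1,-0.2,0],"delta_rot":[0,0,0],"fingers":0.24},{"linear":[1.1,0,0],"delta_rot":[0,0,0],"fingers":0.24},{"linear":[1.0,0,0],"delta_rot":[0,0,0],"fingers":0.24},{"linear":[0,0,0],"delta_rot":[0,0,0],"fingers":0.24},{"linear":[0,0,0],"delta_rot":[0,0,0],"fingers":0.24}]'
python3 -m crank '[{"linear":[0,0,0],"delta_rot":[0,0,0],"fingers":0},{"linear":[0,0,0],"delta_rot":[0,0,0],"fingers":0},{"linear":[0,0,0],"delta_rot":[0,0,0],"fingers":0},{"linear":[0,0,0],"delta_rot":[0,0,0],"fingers":0},{"linear":[0,0,0],"delta_rot":[0,0,0],"fingers":0}]'
```

```text
time: 3.7
tool_pos: [575.7, 5.5, 70.8]
tcp_rot: [-1.767, 1.57, 2.823]
contact_force: [0.6, -1.1, 0.2]
grip_width: 21.8
time: 4.2
tool_pos: [576.1, 5.5, 71.5]
tcp_rot: [1.669, 1.57, -0.024]
contact_force: [1.0, -0.1, 1.7]
grip_width: 10.1
```

The fingers closed on the bar at 10 mm. Now I'll pull along tool -y.

```bash
python3 -m crank '[{"linear":[0,-0.5,0],"delta_rot":[0,0,0],"fingers":0},{"linear":[0,-1.2,0],"delta_rot":[0,0,0],"fingers":0},{"linear":[0,-1.5,0],"delta_rot":[0,0,0],"fingers":0},{"linear":[0,-1.5,0],"delta_rot":[0,0,0],"fingers":0},{"linear":[0,-1.5,0],"delta_rot":[0,0,0],"fingers":0}]'
python3 -m crank '[{"linear":[0,-1.5,0],"delta_rot":[0,0,0],"fingers":0},{"linear":[0,-1.5,0],"delta_rot":[0,0,0],"fingers":0},{"linear":[0,-1.5,0],"delta_rot":[0,0,0],"fingers":0},{"linear":[0,-1.5,0],"delta_rot":[0,0,0],"fingers":0},{"linear":[0,-1.0,0],"delta_rot":[0,0,0],"fingers":0}]'
python3 -m crank '[{"linear":[0,0,0],"delta_rot":[0,0,0],"fingers":0},{"linear":[0,0,0],"delta_rot":[0,0,0],"fingers":0},{"linear":[0,0,0],"delta_rot":[0,0,0],"fingers":0.24},{"linear":[0,0,0],"delta_rot":[0,0,0],"fingers":0.24},{"linear":[0,0,0],"delta_rot":[0,0,0],"fingers":0.24}]'
```

```text
time: 4.7
tool_pos: [513.9, 13.4, 71.5]
tcp_rot: [1.927, 1.569, 0.233]
contact_force: [1.6, 1.9, 2.7]
grip_width: 10.0
time: 5.2
tool_pos: [443.9, 22.4, 71.5]
tcp_rot: [2.468, 1.569, 0.774]
contact_force: [3.6, 5.0, -0.2]
grip_width: 9.9
time: 5.7
tool_pos: [444.3, 21.5, 70.9]
tcp_rot: [-1.311, 1.57, -3.004]
contact_force: [0.0, -0.6, 0.9]
grip_width: 21.6
```

```bash
python3 -m crank '[{"linear":[2,0,0],"delta_rot":[0,0,0],"fingers":0.24},{"linear":[0,0,0],"delta_rot":[0,0,0],"fingers":0.24},{"linear":[0,0,0],"delta_rot":[0,0,0],"fingers":0.24},{"linear":[0,0,0],"delta_rot":[0,0,0],"fingers":2}]'; python3 -m crank '[{"linear":[-2,0,0],"delta_rot":[0,0,0],"fingers":0.24},{"linear":[-4,0,0],"delta_rot":[0,0,0],"fingers":0.24},{"linear":[-4,0,0],"delta_rot":[0,0,0],"fingers":0.24},{"linear":[-4,0,-1],"delta_rot":[0,0,0],"fingers":0.3},{"linear":[-1,0,-4],"delta_rot":[0,0,0],"fingers":0.5}]'
python3 -m crank '[{"linear":[0,0,-4.5],"delta_rot":[0,0,0],"fingers":0.5},{"linear":[0,0,-4.5],"delta_rot":[0,0,0],"fingers":0.5},{"linear":[0,0,-4.5],"delta_rot":[0,0,0],"fingers":0.5},{"linear":[0,0,-4.5],"delta_rot":[0,0,0],"fingers":0.5},{"linear":[0,0,-3],"delta_rot":[0,0,0],"fingers":0.5}]'
python3 - <<'E'
from h import *
a=snap("scene");b=snap("top")
A=a["image"][150:280,210:370];B=b["image"][85:245,215:375]
cv2.imwrite("pics/d1s.png",cv2.resize(A,None,fx=4.4,fy=4.4,interpolation=cv2.INTER_CUBIC))
cv2.imwrite("pics/d1t.png",cv2.resize(B,None,fx=3.7,fy=3.7,interpolation=cv2.INTER_CUBIC))
E
```

```text
time: 6.2
tool_pos: [452.7, 69.6, 225.2]
tcp_rot: [1.531, 1.563, -0.166]
contact_force: [1.1, 0.6, -0.5]
grip_width: 31.7
time: 6.7
tool_pos: [476.2, 282.2, 220.7]
tcp_rot: [-1.836, 1.57, 2.755]
contact_force: [0.1, -0.2, 0.4]
grip_width: 46.1invalid input
```

View pics/d1s.png

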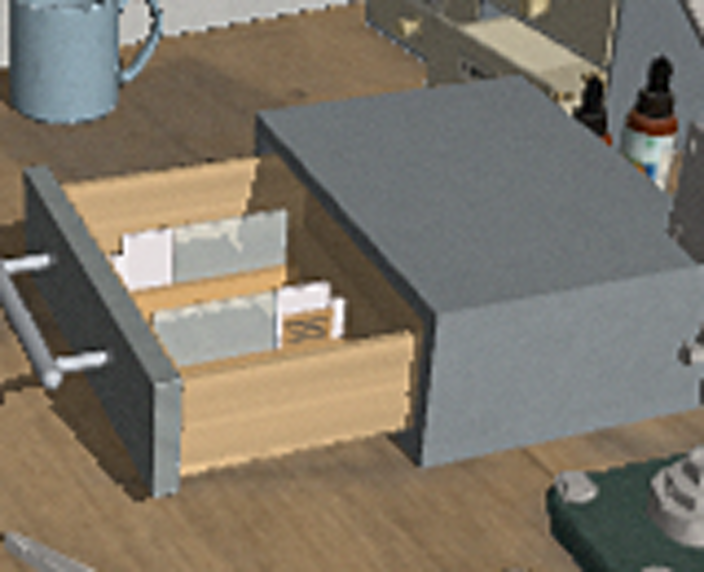

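View pics/d1t.png

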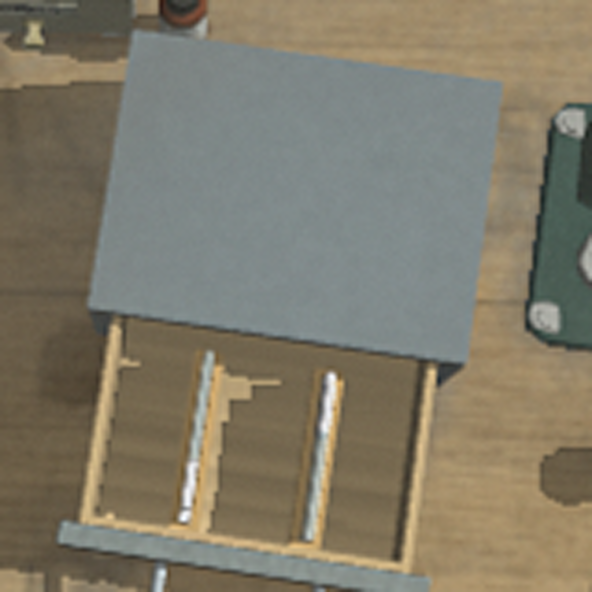

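The drawer is open, and both plates stand in front of the cabinet top.
- **Left plate, orientation:** its white frosted end with the notch is at the front (scene crop (120,240)), and its clear end is at the rear.
- **Left plate, label:** no label shows on the right face, so the label faces left. This agrees with the notch rule.
- **Left plate, top view:** its top edge runs from about (210,352) at the rear to (184,522) at the front.

```bash
python3 - <<'E'
from h import *
c=load("top");s=load("scene")
f=lambda x,y,z:px2w(c,215+x/3.7,85+y/3.7,z)
r=f(210,352,73);e=f(185,522,62);r2=f(332,372,73);e2=f(309,541,73)
# frost boundary in the top view about y=462
for n,p in(("rear",r),("front",e),("rear2",r2),("front2",e2)):print(n,p.round(1))
print("len",np.linalg.norm((r-e)[:2]),np.arctan2((r-e)[1],(r-e)[0]),np.arctan2((r2-e2)[1],(r2-e2)[0]),np.linalg.norm((r2-e2)[:2]))
# scene: rear-top corner of left plate (286,210), clear/frost boundary top (173,229)
for x,y in((286,210),(173,229)): print(px2w(s,210+x/4.4,150+y/4.4,73).round(1))
print("panel",[f(x,y,84).round(1) for x,y in((60,530),(428,585))])
# model prediction: handle mid moved
a=-.123;ex=np.array([np.cos(a),np.sin(a)]);ey=np.array([-ex[1],ex[0]])
h=np.array([444,22]);m=f(197,437,70)[:2]
print("mid rel handle in cab axes",(m-h)@ex,(m-h)@ey)
E
```

```text
rear [617.2  41.   73. ]
front [508.7  54.4  62. ]
rear2 [606.  -37.2  73. ]
front2 [498.1 -23.9  73. ]
len 109.32132169523577 -0.12356251121669946 -0.12316893518165209 108.69473108232408
[617.6  37.1  73. ]
[548.7  45.4  73. ]
panel [array([500.7, 132.3,  84. ]), array([472.5, -96.8,  84. ])]
mid rel handle in cab axes 114.44543387042259 40.39025996106837
```

```bash
python3 -m crank '[{"linear":[0,0,0],"delta_rot":[-8.2,0,0],"fingers":0.43},{"linear":[0,0,0],"delta_rot":[-8.2,0,0],"fingers":0.43},{"linear":[0,0,0],"delta_rot":[-8.2,0,0],"fingers":0.43},{"linear":[0,0,0],"delta_rot":[-8.2,0,0],"fingers":0.43},{"linear":[0,0,0],"delta_rot":[-8.2,0,0],"fingers":0.43}]'
python3 -m crank '[{"linear":[0,0,0],"delta_rot":[-8.2,0,0],"fingers":0.43},{"linear":[0,0,0],"delta_rot":[-8.2,0,0],"fingers":0.43},{"linear":[0,0,0],"delta_rot":[-8.2,0,0],"fingers":0.43},{"linear":[0,0,0],"delta_rot":[-8.2,0,0],"fingers":0.43},{"linear":[0,0,0],"delta_rot":[-8.2,0,0],"fingers":0.43}]'
python3 -m crank '[{"linear":[0,0,0],"delta_rot":[-8,0,0],"fingers":0.43},{"linear":[0,-3.8,2.4],"delta_rot":[0,0,0],"fingers":0.43},{"linear":[0,-3.8,2.4],"delta_rot":[0,0,0],"fingers":0.43},{"linear":[0,-3.8,2.4],"delta_rot":[0,0,0],"fingers":0.43},{"linear":[0,-3.8,2.4],"delta_rot":[0,0,0],"fingers":0.43}]'
python3 -m crank '[{"linear":[0,0,0],"delta_rot":[0,0,0],"fingers":0.43},{"linear":[0,0,0],"delta_rot":[0,0,0],"fingers":0.43},{"linear":[0,0,0],"delta_rot":[0,0,0],"fingers":0.43},{"linear":[0,0,0],"delta_rot":[0,0,0],"fingers":0.43},{"linear":[0,0,0],"delta_rot":[0,0,0],"fingers":0.43}]'
cat > go.py <<'E'
from h import *
import sys
o=st();M=R.from_euler('xyz',o['tcp_rot']).as_matrix();print(M.round(3))
t=np.array([float(v) for v in sys.argv[1:4]]);print((M.T@(t-o['tool_pos'])/10).round(2))
a=-.123;W=np.array([[0,-np.sin(a),np.cos(a)],[0,np.cos(a),np.sin(a)],[-1,0,0]])
print("rot",R.from_matrix(M.T@W).as_rotvec(degrees=True).round(2))
E
python3 go.py 590.6 43.1 120
```

```text
time: 7.3
tool_pos: [476.3, 278.4, 220.8]
tcp_rot: [-1.368, 1.57, -2.341]
contact_force: [0.4, 0.7, -0.8]
grip_width: 39.4
time: 7.8
tool_pos: [476.3, 278.4, 220.8]
tcp_rot: [-2.059, 1.57, -2.317]
contact_force: [-0.7, -0.4, 0.4]
grip_width: 39.6
time: 8.3
tool_pos: [553.1, 114.4, 220.9]
tcp_rot: [-2.469, 1.57, -2.591]
contact_force: [0.6, 0.1, -0.3]
grip_width: 39.8
time: 8.8
tool_pos: [552.7, 118.1, 221.2]
tcp_rot: [1.41, 1.571, 1.289]
contact_force: [-0.4, 0.1, -0.1]
grip_width: 39.7
{'time': np.float64(8.8), 'joint_positions': array([ 0.075,  0.44 ,  1.459,  0.   ,  1.242, -1.375]), 'tool_pos': array([552.683, 118.137, 221.196]), 'tcp_rot': array([1.41 , 1.571, 1.289]), 'contact_force': array([-0.356,  0.149, -0.116]), 'grip_width': np.float64(39.655)}
[[ 0.     0.12   0.993]
 [ 0.     0.993 -0.12 ]
 [-1.     0.     0.   ]]
[10.12 -6.99  4.67]
rot [ 0.13  0.   -0.01]
```

```bash
python3 -m crank '[{"linear":[0,-3.5,2.3],"delta_rot":[0,0,0],"fingers":0.43},{"linear":[1,-3.5,2.35],"delta_rot":[0,0,0],"fingers":0.43},{"linear":[4,0,0],"delta_rot":[0,0,0],"fingers":0.43},{"linear":[4,0,0],"delta_rot":[0,0,0],"fingers":0.43},{"linear":[0,0,0],"delta_rot":[0,0,0],"fingers":0.43}]'
python3 -m crank '[{"linear":[0,0,0],"delta_rot":[0,0,0],"fingers":0.43},{"linear":[0,0,0],"delta_rot":[0,0,0],"fingers":0.43},{"linear":[0,0,0],"delta_rot":[0,0,0],"fingers":0.43},{"linear":[0,0,0],"delta_rot":[0,0,0],"fingers":0.43},{"linear":[0,0,0],"delta_rot":[0,0,0],"fingers":0.43}]'
python3 go.py 590.6 43.1 69
python3 - <<'E'
from h import *
snap("scene","g1.png",(210,110,370,280),3.5)
E
```

```text
time: 9.3
tool_pos: [587.3, 42.5, 126.0]
tcp_rot: [-3.088, 1.56, 3.073]
contact_force: [-0.6, 0.6, -0.1]
grip_width: 39.7
time: 9.8
tool_pos: [591.1, 42.0, 132.1]
tcp_rot: [0.095, 1.569, -0.028]
contact_force: [0.1, -1.3, -0.5]
grip_width: 39.4
{'time': np.float64(9.8), 'joint_positions': array([-0.058,  0.576,  1.492,  0.   ,  1.071, -1.507]), 'tool_pos': array([591.102,  42.037, 132.109]), 'tcp_rot': array([ 0.095,  1.569, -0.028]), 'contact_force': array([ 0.071, -1.26 , -0.459]), 'grip_width': np.float64(39.364)}
[[ 0.002  0.122  0.993]
 [-0.     0.993 -0.122]
 [-1.     0.     0.002]]
[ 6.31  0.1  -0.07]
rot [ 0.05  0.1  -0.01]
```

View pics/g1.png

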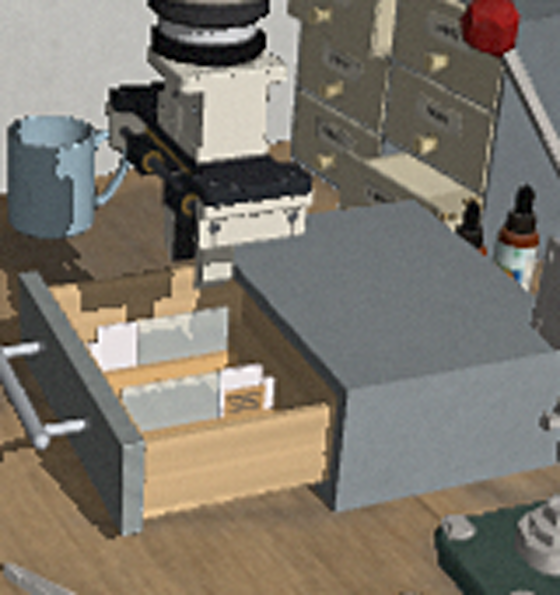

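The gripper hangs over the rear, clear end of the left plate (finger at (217,268), plate end at (227,310)). Now I'll descend.

```bash
python3 -m crank '[{"linear":[1.5,0.1,-0.1],"delta_rot":[0,0,0],"fingers":0.43},{"linear":[1.5,0,0],"delta_rot":[0,0,0],"fingers":0.43},{"linear":[1,0,0],"delta_rot":[0,0,0],"fingers":0.43},{"linear":[0,0,0],"delta_rot":[0,0,0],"fingers":0.43},{"linear":[0,0,0],"delta_rot":[0,0,0],"fingers":0.43}]'
python3 go.py 590.6 43.1 69
```

```text
time: 10.35
tool_pos: [590.1, 43.0, 91.3]
tcp_rot: [0.413, 1.571, 0.29]
contact_force: [-0.5, -0.7, -0.3]
grip_width: 39.4
{'time': np.float64(10.35), 'joint_positions': array([-0.057,  0.625,  1.532,  0.   ,  0.984, -1.505]), 'tool_pos': array([590.078,  43.013,  91.327]), 'tcp_rot': array([0.413, 1.571, 0.29 ]), 'contact_force': array([-0.5  , -0.679, -0.349]), 'grip_width': np.float64(39.38)}
[[ 0.     0.122  0.993]
 [ 0.     0.993 -0.122]
 [-1.     0.     0.   ]]
[2.23 0.01 0.05]
rot [ 0.03  0.01 -0.  ]
```

```bash
python3 -m crank '[{"linear":[1.1,0,0],"delta_rot":[0,0,0],"fingers":0.43},{"linear":[1.1,0,0],"delta_rot":[0,0,0],"fingers":0.43},{"linear":[0,0,0],"delta_rot":[0,0,0],"fingers":0.43},{"linear":[0,0,0],"delta_rot":[0,0,0],"fingers":0.2},{"linear":[0,0,0],"delta_rot":[0,0,0],"fingers":0.12}]'
python3 -m crank '[{"linear":[0,0,0],"delta_rot":[0,0,0],"fingers":0.0},{"linear":[0,0,0],"delta_rot":[0,0,0],"fingers":0.0},{"linear":[0,0,0],"delta_rot":[0,0,0],"fingers":0.0},{"linear":[0,0,0],"delta_rot":[0,0,0],"fingers":0.0},{"linear":[0,0,0],"delta_rot":[0,0,0],"fingers":0.0}]'
python3 go.py 590.6 43.1 69
```

```text
time: 10.85
tool_pos: [590.0, 43.1, 69.2]
tcp_rot: [0.272, 1.57, 0.149]
contact_force: [-0.3, 0.1, -0.5]
grip_width: 27.8
time: 11.35
tool_pos: [590.1, 44.7, 69.2]
tcp_rot: [1.35, 1.568, 1.227]
contact_force: [0.7, 7.1, -0.5]
grip_width: 5.8
{'time': np.float64(11.35), 'joint_positions': array([-0.055,  0.655,  1.55 ,  0.003,  0.936, -1.505]), 'tool_pos': array([590.132,  44.683,  69.191]), 'tcp_rot': array([1.35 , 1.568, 1.227]), 'contact_force': array([ 0.659,  7.13 , -0.51 ]), 'grip_width': np.float64(5.764)}
[[ 0.001  0.123  0.992]
 [ 0.003  0.992 -0.123]
 [-1.     0.003  0.001]]
[ 0.02 -0.15  0.07]
rot [-0.    0.03 -0.15]
```

The plate is gripped at 5.8 mm, with 7 N of side load. I'll relieve that by shifting 2 mm and then lift.

```bash
python3 -m crank '[{"linear":[0,0.2,0],"delta_rot":[0,0,0],"fingers":0},{"linear":[0,0,0],"delta_rot":[0,0,0],"fingers":0},{"linear":[-0.8,0,0],"delta_rot":[0,0,0],"fingers":0},{"linear":[-1.2,0,0],"delta_rot":[0,0,0],"fingers":0},{"linear":[-1.5,0,0],"delta_rot":[0,0,0],"fingers":0}]'
python3 -m crank '[{"linear":[-3,0,0],"delta_rot":[0,0,0],"fingers":0},{"linear":[-4,0,0],"delta_rot":[0,0,0],"fingers":0},{"linear":[-4,0,0],"delta_rot":[0,0,0],"fingers":0},{"linear":[-4,0,0],"delta_rot":[0,0,0],"fingers":0},{"linear":[-4,0,0],"delta_rot":[0,0,0],"fingers":0}]'
python3 -m crank '[{"linear":[-2,0,-3],"delta_rot":[0,0,0],"fingers":0},{"linear":[0,0,-4],"delta_rot":[0,0,0],"fingers":0},{"linear":[0,0,-4],"delta_rot":[0,0,0],"fingers":0},{"linear":[0,0,0],"delta_rot":[0,0,0],"fingers":0},{"linear":[0,0,0],"delta_rot":[0,0,0],"fingers":0}]'
python3 go.py 480 60 330
python3 - <<'E'
from h import *
snap("scene","l1.png",(150,40,370,280),2.4)
E
```

```text
time: 11.85
tool_pos: [589.8, 44.7, 104.9]
tcp_rot: [-2.781, 1.57, -2.903]
contact_force: [0.0, 0.5, -0.5]
grip_width: 5.6
time: 12.35
tool_pos: [589.4, 44.7, 297.1]
tcp_rot: [-0.471, 1.57, -0.594]
contact_force: [0.3, -0.3, -1.3]
grip_width: 5.5
time: 12.85
tool_pos: [480.5, 58.3, 315.6]
tcp_rot: [-0.041, 1.568, -0.163]
contact_force: [1.2, 0.4, -0.6]
grip_width: 5.8
{'time': np.float64(12.85), 'joint_positions': array([-0.038,  0.22 ,  1.516, -0.   ,  1.403, -1.486]), 'tool_pos': array([480.516,  58.305, 315.65 ]), 'tcp_rot': array([-0.041,  1.568, -0.163]), 'contact_force': array([ 1.187,  0.369, -0.572]), 'grip_width': np.float64(5.846)}
[[ 0.002  0.122  0.993]
 [-0.     0.993 -0.122]
 [-1.    -0.     0.002]]
[-1.44  0.16 -0.07]
rot [0.04 0.14 0.01]
```

View pics/l1.png

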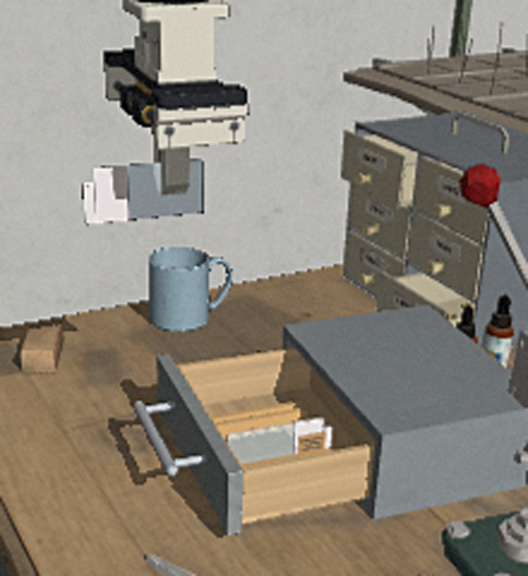

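The plate is held on its clear part (finger at (175,175), frosted end at (105,195)), and the other plate still stands in its slot. Next I'll yaw so the label faces outward, then tilt it up.

```bash
python3 -m crank '[{"linear":[-1,0,0],"delta_rot":[5,0,0],"fingers":0},{"linear":[-1,0,0],"delta_rot":[8,0,0],"fingers":0},{"linear":[0,0,0],"delta_rot":[8,0,0],"fingers":0},{"linear":[0,0,0],"delta_rot":[8,0,0],"fingers":0},{"linear":[0,0,0],"delta_rot":[8,0,0],"fingers":0}]'
python3 -m crank '[{"linear":[0,0,0],"delta_rot":[8,0,0],"fingers":0},{"linear":[0,0,0],"delta_rot":[8,0,0],"fingers":0},{"linear":[0,0,0],"delta_rot":[8,0,0],"fingers":0},{"linear":[0,0,0],"delta_rot":[8,0,0],"fingers":0},{"linear":[0,0,0],"delta_rot":[8,0,0],"fingers":0}]'
python3 -m crank '[{"linear":[0,0,0],"delta_rot":[8,0,0],"fingers":0},{"linear":[0,0,0],"delta_rot":[5,0,0],"fingers":0},{"linear":[0,0,0],"delta_rot":[0,0,0],"fingers":0},{"linear":[0,0,0],"delta_rot":[0,0,4],"fingers":0},{"linear":[0,0,0],"delta_rot":[0,0,7],"fingers":0}]'
python3 -m crank '[{"linear":[0,0,0],"delta_rot":[0,0,8],"fingers":0},{"linear":[0,0,0],"delta_rot":[0,0,8],"fingers":0},{"linear":[0,0,0],"delta_rot":[0,0,8],"fingers":0},{"linear":[0,0,0],"delta_rot":[0,0,8],"fingers":0},{"linear":[0,0,0],"delta_rot":[0,0,6],"fingers":0}]'
python3 go.py 480 60 330
```

```text
time: 13.4
tool_pos: [482.2, 58.0, 334.2]
tcp_rot: [0.193, 1.57, -0.581]
contact_force: [0.1, 1.1, -0.5]
grip_width: 6.0
time: 13.9
tool_pos: [482.2, 58.0, 334.1]
tcp_rot: [0.489, 1.571, -0.984]
contact_force: [-0.6, -0.7, -1.2]
grip_width: 5.9
time: 14.4
tool_pos: [483.0, 57.9, 333.8]
tcp_rot: [1.567, 1.376, -0.124]
contact_force: [0.2, -0.0, -0.5]
grip_width: 5.6
time: 14.9
tool_pos: [480.6, 58.8, 334.4]
tcp_rot: [1.569, 0.711, -0.12]
contact_force: [1.3, -1.9, -0.3]
grip_width: 5.9
{'time': np.float64(14.9), 'joint_positions': array([ 0.035, -0.126,  2.123, -0.391,  0.312,  0.474]), 'tool_pos': array([480.564,  58.847, 334.423]), 'tcp_rot': array([ 1.569,  0.711, -0.12 ]), 'contact_force': array([ 1.255, -1.864, -0.317]), 'grip_width': np.float64(5.855)}
[[ 0.752  0.648 -0.119]
 [-0.091 -0.077 -0.993]
 [-0.652  0.758  0.001]]
[ 0.24 -0.38 -0.11]
rot [-83.68  38.43 -38.48]
```

The tilt is about 49° with J5 near its limit. I'll move up and out (tool +y) to free J5, then tilt further.

```bash
python3 -m crank '[{"linear":[0,2,0],"delta_rot":[0,0,0],"fingers":0},{"linear":[0,3,0],"delta_rot":[0,0,0],"fingers":0},{"linear":[0,3,0],"delta_rot":[0,0,0],"fingers":0},{"linear":[0,3,0],"delta_rot":[0,0,0],"fingers":0},{"linear":[0,2,0],"delta_rot":[0,0,0],"fingers":0}]'
python3 -m crank '[{"linear":[0,0,0],"delta_rot":[0,0,0],"fingers":0},{"linear":[0,0,0],"delta_rot":[0,0,5],"fingers":0},{"linear":[0,0,0],"delta_rot":[0,0,5],"fingers":0},{"linear":[0,0,0],"delta_rot":[0,0,0],"fingers":0},{"linear":[0,0,0],"delta_rot":[0,0,0],"fingers":0}]'
python3 go.py 480 60 330
```

```text
time: 15.4
tool_pos: [567.5, 47.6, 434.3]
tcp_rot: [1.568, 0.714, -0.123]
contact_force: [-0.7, 0.1, -1.0]
grip_width: 5.7
time: 15.9
tool_pos: [565.1, 48.0, 431.3]
tcp_rot: [1.569, 0.544, -0.123]
contact_force: [0.5, -0.7, 0.3]
grip_width: 6.2
{'time': np.float64(15.9), 'joint_positions': array([ 0.007, -0.073,  1.91 , -0.382,  0.303,  0.432]), 'tool_pos': array([565.13 ,  47.987, 431.338]), 'tcp_rot': array([ 1.569,  0.544, -0.123]), 'contact_force': array([ 0.505, -0.709,  0.32 ]), 'grip_width': np.float64(6.166)}
[[ 0.849  0.514 -0.122]
 [-0.105 -0.062 -0.993]
 [-0.518  0.855  0.001]]
[ -2.11 -13.12  -0.17]
rot [-81.21  45.84 -45.78]
```

Tool tilt is now 58.8° and the jaw-width axis is level (z component 0.001). Last look:

```bash
python3 -m crank '[{"linear":[0,0,0],"delta_rot":[0,0,0],"fingers":0},{"linear":[0,0,0],"delta_rot":[0,0,0],"fingers":0},{"linear":[0,0,0],"delta_rot":[0,0,0],"fingers":0},{"linear":[0,0,0],"delta_rot":[0,0,0],"fingers":0},{"linear":[0,0,0],"delta_rot":[0,0,0],"fingers":0}]'
python3 - <<'E'
from h import *
a=snap("scene");b=snap("top")
A=cv2.resize(a["image"][0:300,120:400],(373,400));B=cv2.resize(b["image"][40:300,100:380],(431,400))
cv2.imwrite("pics/f1.png",cv2.resize(np.hstack([A,B]),(796,398)))
o=bot.get_obs();print(np.abs(o["dq"]).max())
E
```

```text
time: 16.4
tool_pos: [565.7, 48.0, 432.3]
tcp_rot: [1.571, 0.541, -0.122]
contact_force: [0.6, -0.1, -1.0]
grip_width: 5.8
0.0021312045279078405
```

View pics/f1.png

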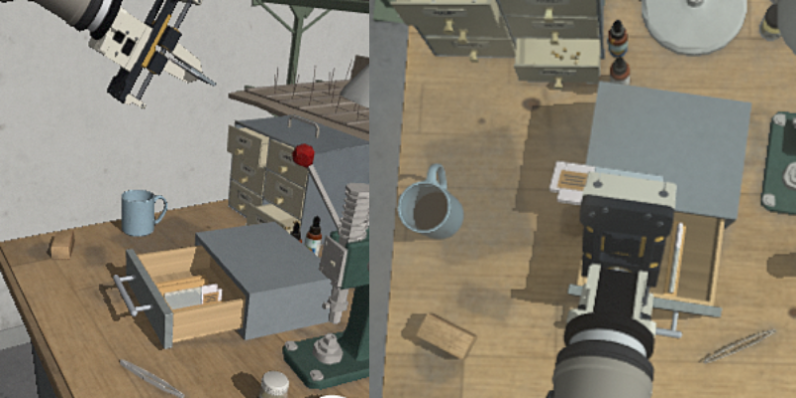

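The top view shows the label facing up at (573,180), on the frosted end and clear of the fingers. The plate lies square to the gripper, and the other plate, mug, block and jar are where they were.

```bash
python3 -c "
from plant import workorder
print(workorder.close_job())"
```

```text
the job is handed in; nothing more can be done
None
```

The drawer is open and the arm is holding the left-hand plate in the air by its clear end, label face up. I handed the job in at about 16.5 s of the 45 s; no verdict was reported.

- **Drawer:** I gripped the bar handle and pulled it out about 133 mm. Both plates then stood in front of the cabinet top.
- **Plate:** I gripped it about 28 mm from its middle towards the clear end, roughly 33 mm clear of the frosted part. It settled about 2 mm further left than I measured, giving a 7 N side load that I relieved before lifting.
- **Final pose:** the TCP is at 432 mm height and the label face is tilted about 59° from upright. The long edges are level going by the tool's orientation (z component 0.001), and the arm is still, with the fingers closed at 5.8 mm.
- **Last pictures:** the label faces up and the fingers are off the frosted end. The other plate stands in its slot. The mug, sanding block and glitter jar look unmoved.

Two things did not go as intended:
- **Refused call:** one move call was malformed and refused whole, so it moved nothing.
- **Tilt:** joint 5 is close to its lower limit (0.30 against 0.28 rad), so I stopped at about 59° instead of the 65° I had aimed for.

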